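# Butt the bracket home and snap the toggle clamp shut

### The job

With the fingertips only, push the loose U-shaped steel bracket along its channel in the welding fixture until it sits fully home against the blue end stop. Then push the red clamp lever down past its dead point until it snaps into lock and the clamp holds the bracket there. Do not pick up or lift anything, and leave all the other things where they stand.

Things in the scene. Friction and masses are not known exactly. Their poses are not given: they have to be found in the camera images.
- fixture: the bolted-down welding fixture: dark steel plate 260 x 280 x 12 mm, turned up to 0.65 rad. Origin on the table (z = 0); the plate spans x -130 to 130, y -110 to 170 mm. Its x points along the bracket's channel to the blue end stop, z up. Channel: centre line y = -50 mm, between yellow rails 10 mm high, 47 mm apart, x -110 to 85 mm. A toggle clamp (red lever) stands beside it
- stop_face (a point): foot of the face of the blue end stop that the bracket must butt against: middle of the channel, on the plate's top (12 mm above the table). The face looks to the fixture's -x and is 40 mm high, 70 mm wide. Axes as the fixture's
- bracket: the workpiece, a loose U-shaped bare steel bracket (0.3 to 0.5 kg) lying in the channel, open side up: web 110 x 44 x 6 mm, at each end an upright flange 6 mm thick, 44 mm wide, reaching 40 mm above its underside. Origin at the centre of its underside; x along its length, to the end stop. Starts 30 to 65 mm short of the stop; 1.5 mm side play in the rails
- bracket_nose (a point): lower edge of the bracket's front face (55 mm along its +x from its origin), which meets stop_face when home
- bracket_back (a point): point on the outside of the bracket's rear flange, mid-width, 20 mm above the bracket's underside (32 mm above the table): push it here, to the fixture's +x. The rail tops lie 10 mm below this point, the flange's top 20 mm above it
- lever (a joint): angle of the red clamp lever, rad: 0.85 open (slanting up), 0 locked (level, at its stop). A spring holds it open down to the dead point at about 0.28; below that it snaps to 0 and stays; let go above it, it springs back open. Torque about 0.8 N m when open, falling to nil at the dead point (some 11 N straight down 70 mm from the pivot)
- lever_pivot (a point): the lever's hinge, 47 mm above the table, axis along the fixture's x, axes as the fixture's. The lever extends to the fixture's +y; red grip 40 to 125 mm from the pivot, 22 mm wide, 14 mm thick. A straight-down press 60 to 75 mm (measured level) to +y of the pivot works all the way: the grip's top there is some 140 mm above the table when open, 54 mm when locked
- lever_grip (a point): the middle of the red grip's upper face, 82 mm along the lever from the pivot; moves with the lever
- clamp_arm: the clamp's steel arm, with a rubber-padded sprung spindle 70 mm out; origin at its own pivot, 30 mm to the fixture's -y of the lever's. Moves with the lever: raised steeply when open (top about 125 mm above the table), and when locked its pad presses on the bracket's web. It would strike the bracket's front flange if the bracket were far from home
- tube_stub_c (a point): a short steel tube standing on the fixture plate, 34 mm across, 45 mm tall; its centre. A bystander.
- collar_c (a point): a brass collar lying on the fixture plate, 36 mm across, 14 mm tall; its centre. A bystander.
- flange_a_c (a point): a steel flange ring lying on the table, 110 mm across, 14 mm tall; its centre. A bystander.
- flange_b_c (a point): an aluminium blind flange disc lying on the table, 90 mm across, 12 mm tall; its centre. A bystander.
- electrodes: a white ceramic block, 70 x 110 x 50 mm, with thin electrodes standing up to 110 mm; origin at the centre of its underside. A bystander.
- paste_jar: a jar with a green cap, 60 mm across, 70 mm tall; origin at the centre of its underside. A bystander.
Things that resemble listed ones, but are neither listed nor needed, are in the scene too. Several things have the shape of the bracket; the one meant has the colours described above.

How it is judged:
On the way, in this order (a step that is already met when the one before it is completed fails the run):
1. the bracket is home against the end stop (within 3 mm) (x of bracket_nose in the frame of stop_face above -0.003 m), for 0.2 s.
2. the lever is locked (below 0.06 rad), bracket still home (value of joint lever below 0.06 rad and x of bracket_nose in the frame of stop_face above -0.003 m), for 0.2 s.
At the end, for the whole second after the job is handed in: the bracket's front face is within 3 mm of the end stop, it lies flat (within 0.05 rad) and still, the lever is locked (below 0.06 rad) and the clamp's pad presses on the bracket (over 1 N) (all of step 2 and angle between bracket's own z axis and vertical below 0.05 rad and linear speed of bracket below 0.01 m/s and contact force between clamp_arm and bracket above 1 N); the robot touches nothing.
It fails at once if the bracket is lifted (12 mm off the plate) or tipped (0.35 rad) (height (world z) of bracket above 0.024 m or angle between bracket's own z axis and vertical above 0.35 rad).
It fails at once if another thing is moved by more than 25 mm (distance of any of tube_stub_c, collar_c, flange_a_c, flange_b_c, electrodes, paste_jar from where it was at the start of the episode above 0.025 m).
It also fails if it takes over 43 s, if anything falls off the work surface, if the arm or the gripper's body presses on something with over 40 N, if the wrist force passes 120 N, or if a joint passes its speed limit or range.

### The arm

A 7-joint arm with a two-finger parallel gripper is mounted at the origin on the work surface. World frame = base frame: x ahead of the robot, y to its left, z up, the work surface at z = 0. Lengths are in m, angles in rad, forces in N, time in s.
With the tool pointing down it reaches from about 0.425 to 0.875 m from the base axis. Payload 4.7 kg.
Tool frame: the origin (TCP) lies between the finger pads; the fingertips stand 8 mm ahead of it and the grasp point (between the pads) lies 11 mm behind it; z points along the fingers, y is the direction in which the jaws open and shut (so a half turn about z gives the same grasp; the last joint's range is limited). The gripper opens to 87 mm and grips with 3 to 60 N. Pads are 19 mm wide; open, the fingers measure 117 mm over their backs; the gripper's body (75 mm by 190 mm) begins 51 mm behind the grasp point.
Start: joints at [-1.288, 0.321, -0.07, 1.45, 0.023, 1.371, -0.057], TCP at [0.173, 0.627, 0.231] pointing down, gripper open.
Joint ranges: [-2.86, 2.86], [-0.3, 2.09], [-1.38, 1.24], [0.06, 2.45], [-1.56, 4.7], [0.09, 2.05], [-2.69, 2.69]. Speed limits (rad/s): [2.57, 2.57, 3.14, 3.14, 3.14, 3.14, 3.14].

### API

Orientations are given as a rotation vector (axis times angle).
In Python, from bench import ctrl, optics, ticket gives the robot as it stands.
- The arm moves only by the tool play_rows, never from a script. Its argument "motion" is a list of rows, each a list of 5 numbers: the closure, from 0 (fully open) to 1 (shut), then the shift along the tool's x, y, z in cm, then the turn about the tool's z in rad. In form: [[jaw, tx, ty, tz, spin], ...]. A call has 1 to 20 rows; each row shifts and turns the commanded pose from where the row before left it, along the tool's axes as they then stand; what a row does not reach is not made up. A row lasts 1/8 s, in which the tool goes at most 62.5 mm and 10.7 degrees, less where a joint would pass 70% of its speed; a pose out of reach is approached as far as the arm can. A call is refused whole if a number of a shift passes 6.25 or a number of a turn 0.188, either way. A call with a gripper value outside its range is refused whole. The fingers move at their own pace and stop on an object; "force" is the grip in N (left out, the last holds). Time passes only in rows, so rows that do not move let the fingers close. It gives the time, the measured TCP pose, the force and the opening at its end, in the units of the state.
- ctrl.get_state(): the state, without advancing time (a new reading comes with each control period).
- optics.get_image(name): name is "side" or "top"; returns the picture (400x640x3 uint8, red, green, blue); there is no depth.
- optics.calibration(name): a dict with "K" (3x3 intrinsics, pixels), "distortion" ([k1, k2, p1, p2, k3] as OpenCV has them; the pictures are not rectified), "pose" (4x4, takes a point from camera to world coordinates). Camera axes: x right, y down, z forward; pixel columns grow to the right and rows downward; lengths in m; the calibration is good to about 2 mm. A picture is of the moment at which its call begins. calibration takes no time and is no camera call.
- ticket.close_job(): hands the job in, once; it reports no verdict.
The state is a dict: "time": time; "joint_positions": joint angles; "qd": joint speeds; "joint_torque": joint torques, N m; "position": TCP position; "tool_rot": TCP orientation; "ft_force": force on the tool from outside, world axes, zero at the start; "torque": the same for the moment, N m; "grip_width": opening from 0.0 (shut) to 1.0 (fully open).
Only numpy, scipy, OpenCV 4.12 (cv2) and the standard library are available. Lean on these libraries where they do the work, as an engineer would, in place of code of your own. Each camera call takes 0.05 s, during which the arm holds its last target.

## Working session

There is one attempt and no reset: what is moved stays moved. The work goes in short steps, Python scripts to look and compute and a tool call to move; the robot and the scene stay as the last step left them, time stands still between calls to the robot, and variables do not carry over. Pictures are saved under pics/ and viewed, and the job is handed in when it is done.

Besides the shell and the picture viewer there is one more tool, called after ">>>" as a command line: name --pt "numbers of a row" for each row, then --argument value for the rest. play_rows: Moves the arm, as the interface text tells. Its arguments: {"type":"object","properties":{"motion":{"type":"array"},"force":{"type":"number"}},"required":["motion"]}

```bash
mkdir -p pics
python3 - <<'E'
from bench import ctrl, optics
import cv2
for n in ("side","top"):
    im=optics.get_image(n); cv2.imwrite(f"pics/{n}0.png",im[:,:,::-1])
    c=optics.calibration(n); print(n,c["K"],c["distortion"],c["pose"])
s=ctrl.get_state(); print(s)
E
```

```text
side [[366.75608634   0.         318.47356244]
 [  0.         366.75608634 195.90677664]
 [  0.           0.           1.        ]] [-0.07558289  0.          0.          0.          0.        ] [[ 0.99345782 -0.06944579  0.09065787  0.51360585]
 [-0.11234912 -0.73667431  0.66684978 -0.58849062]
 [ 0.02047541 -0.67267246 -0.73965703  0.71175417]
 [ 0.          0.          0.          1.        ]]
top [[435.47822148   0.         314.90259792]
 [  0.         435.47822148 193.81880549]
 [  0.           0.           1.        ]] [-0.07682596  0.          0.          0.          0.        ] [[ 1.10857786e-02 -9.76342804e-01  2.15944056e-01  3.05429654e-01]
 [-9.99938535e-01 -1.08620815e-02  2.22271504e-03  4.96575689e-04]
 [ 1.75470098e-04 -2.15955423e-01 -9.76403208e-01  1.35684012e+00]
 [ 0.00000000e+00  0.00000000e+00  0.00000000e+00  1.00000000e+00]]
{'time': 0.1, 'joint_positions': array([-1.28793046,  0.32171138, -0.07009248,  1.45154474,  0.02261144,
        1.37084711, -0.0569269 ]), 'qd': array([-0.00066953, -0.00273987, -0.00042425, -0.00360744, -0.00093491,
        0.00072979,  0.00061013]), 'joint_torque': array([ 6.52625022e-05, -4.92569017e+01, -4.05430505e-01, -3.13403428e+01,
       -6.40499010e-02,  3.93344311e-02,  6.87605211e-05]), 'position': array([0.17251696, 0.62617472, 0.22959947]), 'tool_rot': array([-4.20873605e-01, -3.11314430e+00,  2.70015691e-03]), 'ft_force': array([ 0.21726324,  0.08818927, -0.00742396]), 'torque': array([-0.05059847,  0.04162348, -0.00221846]), 'grip_width': 0.9972016525500098}
```

View pics/side0.png

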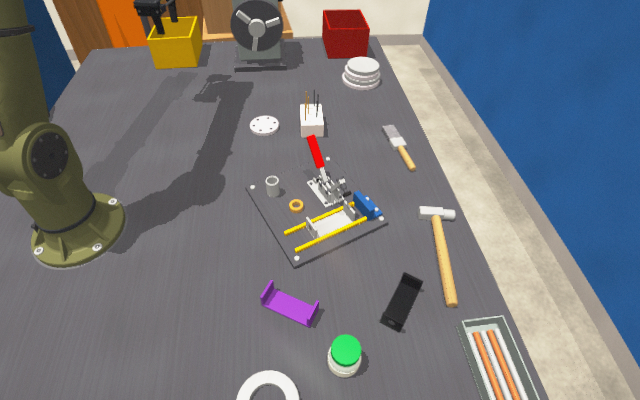

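View pics/top0.png

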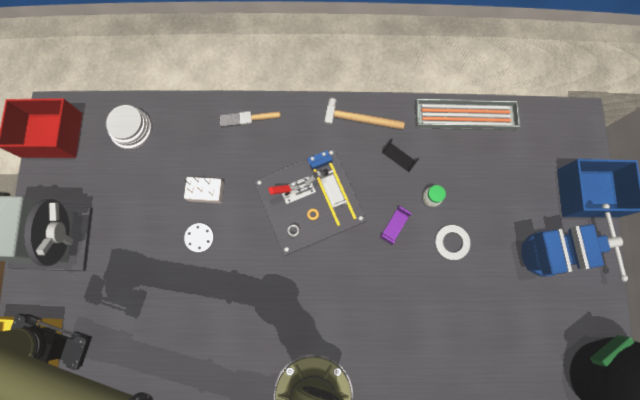

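Candidates for the bracket: bare steel one in the channel (side 332,222; top 332,190), purple (side 290,305; top 396,226) and black (side 402,300; top 400,155). I choose the bare steel one in the channel and check it in close crops.

Run:
```python
import cv2
a=cv2.imread("pics/top0.png")[140:260,240:380]; cv2.imwrite("pics/topc.png",cv2.resize(a,None,fx=5,fy=5,interpolation=cv2.INTER_CUBIC)[:600,:700])
a=cv2.imread("pics/side0.png")[125:275,235:395]; cv2.imwrite("pics/sidec.png",cv2.resize(a,None,fx=4,fy=4,interpolation=cv2.INTER_CUBIC))
```

```text
(no output)
```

View pics/topc.png

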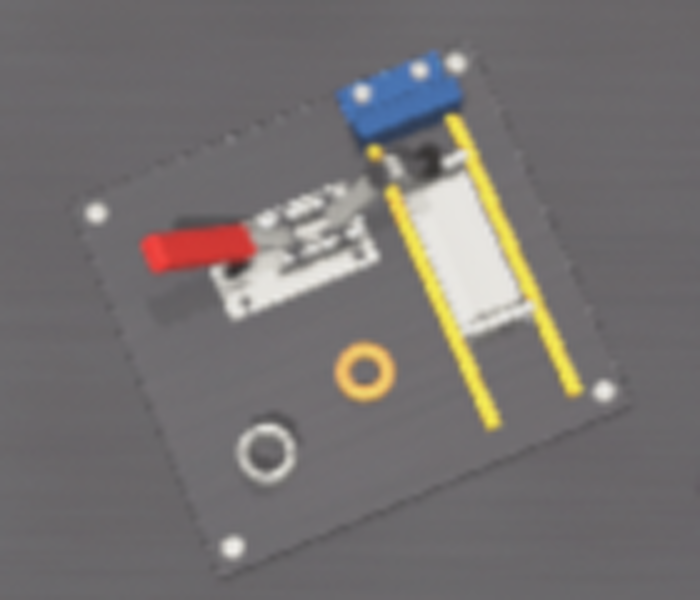

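View pics/sidec.png

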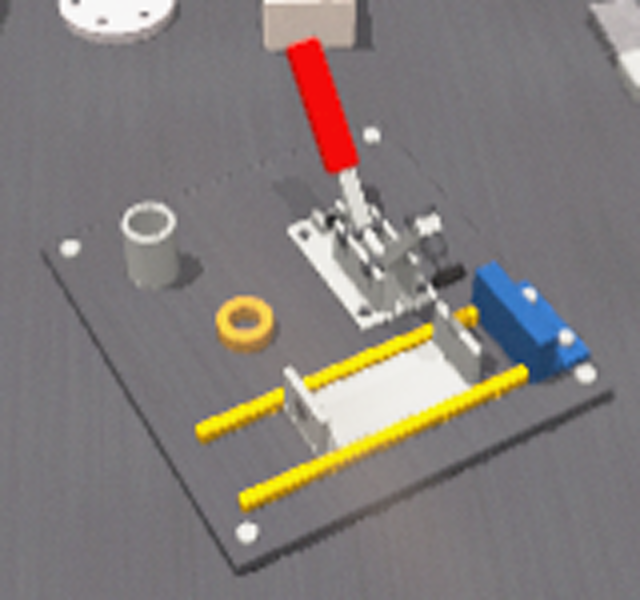

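```bash
cat > h.py <<'E'
import numpy as np, cv2
from bench import ctrl, optics
from scipy.optimize import least_squares
C={n:optics.calibration(n) for n in("side","top")}
def proj(n,P):
    T=np.linalg.inv(np.array(C[n]["pose"])); P=np.atleast_2d(P)
    return cv2.projectPoints(P.reshape(-1,1,3).astype(float),cv2.Rodrigues(T[:3,:3])[0],T[:3,3],np.array(C[n]["K"]),np.array(C[n]["distortion"],float))[0].reshape(-1,2)
def w(f,P):
    P=np.atleast_2d(P)/1000.; c,s=np.cos(f[2]),np.sin(f[2])
    return np.c_[f[0]+c*P[:,0]-s*P[:,1], f[1]+s*P[:,0]+c*P[:,1], P[:,2]]
E
cat > fit.py <<'E'
from h import *
up={"top":lambda a:(np.array(a)+.5)/5-.5+[240,140],"side":lambda a:(np.array(a)+.5)/4-.5+[235,125]}
cor=[[130,170,12],[130,-110,12],[-130,-110,12],[-130,170,12]]
rail=[[-110,-26.5+3,22],[-110,-73.5-3,22],[85,-26.5+3,22],[85,-73.5-3,22]]
obs=[("top",cor,[(75,200),(472,40),(632,402),(222,578)]),
("side",cor[1:],[(612,393),(238,570),(42,252)])]
def r(f): return np.concatenate([(proj(n,w(f,P))-up[n](q)).ravel() for n,P,q in obs])
s=least_squares(r,[.65,.05,.4],loss="soft_l1"); f=s.x; print(f); print(r(f).round(1))
# rails check
for n in up: 
    print(n,((proj(n,w(f,rail))-up[n]([0,0]))*(5 if n=="top" else 4)).round())
L=.85;u=np.array([0,np.cos(L),np.sin(L)]);v=np.array([0,-np.sin(L),np.cos(L)])
def lev(p):
    o=np.array([p[0],p[1],47]); x=np.array([11,0,0])
    return [o+40*u+7*v+x,o+40*u+7*v-x],[o+125*u-7*v+x,o+125*u-7*v-x],[o+125*u+7*v+x,o+125*u+7*v-x]
def rl(p):
    n,fl,fu=lev(p)
    return np.concatenate([(proj("top",w(f,n+fl))-up["top"]([(243,223),(256,263),(141,237),(154,273)])).ravel(),
      (proj("side",w(f,n+fu))-up["side"]([(357,160),(328,172),(318,38),(287,45)])).ravel()])
sl=least_squares(rl,[50,20],loss="soft_l1"); print("pivot",sl.x); print(rl(sl.x).round(1)); print("pivot world",w(f,[[*sl.x,47]]))
# bracket: rear flange top outer edge, front flange outer edge (unknown origin x b)
def rb(b):
    b=b[0]; 
    return (proj("side",w(f,[[b-55,-28,52],[b-55,-72,52],[b+55,-28,52],[b+55,-72,52]]))-up["side"]([(287,370),(326,450-22),(437,303),(480,352)])).ravel()
sb=least_squares(rb,[0],loss="soft_l1"); print("bracket x",sb.x, rb(sb.x).round(1))
E
python3 fit.py
```

```text
[ 0.59615891 -0.00952512  0.40999668]
[-0.5 -0.1  0.6 -0.6  1.6  0.   0.6 -0.2  0.5 -1.1 -0.7 -0.1 -0.6 -1.3]
top [[502. 424.]
 [580. 391.]
 [379. 144.]
 [456. 113.]]
side [[197. 433.]
 [239. 500.]
 [476. 312.]
 [524. 369.]]
pivot [44.88218684 53.78779558]
[ 0.9 -0.4  1.1 -1.9 -1.2  1.  -1.   0.7  0.6  0.7  0.3  0.6 -0.3 -1.2
 -0.4 -0.3]
pivot world [[0.61588121 0.05769518 0.047     ]]
bracket x [-0.60987426] [-1.2  0.3 -1.6 -0.9  1.4 -0.2  0.7 -0.2]
```

```bash
sed -i 's/^def r(f)/obs+=[("top",rail,[(492,424),(573,391),(375,150),(453,118)]),("side",rail,[(202,432),(244,500),(476,314),(523,372)])]\ndef r(f)/' fit.py
cat >> fit.py <<'E'
np.save("f.npy",f); np.save("piv.npy",sl.x)
from scipy.spatial.transform import Rotation as R
S=ctrl.get_state(); Rm=R.from_rotvec(S["tool_rot"]).as_matrix(); print("tool x head",np.arctan2(Rm[1,0],Rm[0,0]),"y head",np.arctan2(Rm[1,1],Rm[0,1]))
b=sb.x[0]
for nm,P in {"back":[b-55,-50,32],"appr":[b-55-35,-50,100],"press":[sl.x[0],sl.x[1]+67,140],"nose":[b+55,-50,12]}.items():
    q=w(f,[P])[0]; print(nm,q.round(4),"rad",np.hypot(q[0],q[1]).round(3),"from TCP tool cm",((q-S["position"])@Rm*100).round(2))
# overlay
for n,k,o in(("top",5,(240,140)),("side",4,(235,125))):
    im=cv2.imread(f"pics/{n}c.png")
    def d(P,c,cl=True):
        q=((proj(n,w(f,P))-o+.5)*k-.5).round().astype(np.int32); cv2.polylines(im,[q],cl,c,1)
    d(cor,(0,255,0)); d(rail,(255,0,255),False)
    for x in(b-55,b+55): d([[x,-28,12],[x,-72,12],[x,-72,52],[x,-28,52]],(0,0,255))
    for x in(85,90): d([[x,-15,12],[x,-85,12],[x,-85,52],[x,-15,52]],(255,255,0))
    for e in lev(sl.x): d(e,(0,255,255),False)
    cv2.imwrite(f"pics/{n}ov.png",im)
E
python3 fit.py
```

```text
[ 0.59627178 -0.00881519  0.41024216]
[-0.8 -0.2  0.4 -0.7  1.4 -0.   0.4 -0.2  0.5 -1.3 -0.7 -0.3 -0.5 -1.5
  1.7 -0.   1.1 -0.   0.6 -1.2  0.3 -1.  -1.3  0.1 -1.3 -0.2 -0.  -0.8
  0.3 -1. ]
top [[500. 424.]
 [579. 391.]
 [378. 144.]
 [454. 113.]]
side [[197. 433.]
 [239. 499.]
 [476. 311.]
 [524. 368.]]
pivot [44.52174669 53.17096805]
[ 0.9 -0.4  1.1 -1.9 -1.2  1.  -1.   0.7  0.6  0.7  0.3  0.6 -0.3 -1.2
 -0.4 -0.3]
pivot world [[0.61589305 0.05770055 0.047     ]]
bracket x [-1.1282081] [-1.4  0.1 -1.8 -1.   1.2 -0.4  0.6 -0.3]
tool x head 2.872837286677994 y head 1.3020407794017967
back [ 0.5647 -0.0771  0.032 ] rad 0.57 from TCP tool cm [-56.49 -57.35  19.86]
appr [ 0.5326 -0.091   0.1   ] rad 0.54 from TCP tool cm [-53.76 -59.56  13.07]
press [0.5892 0.1191 0.14  ] rad 0.601 from TCP tool cm [-53.63 -37.8    9.03]
nose [ 0.6656 -0.0332  0.012 ] rad 0.666 from TCP tool cm [-65.05 -50.44  21.85]
```

View pics/sideov.png

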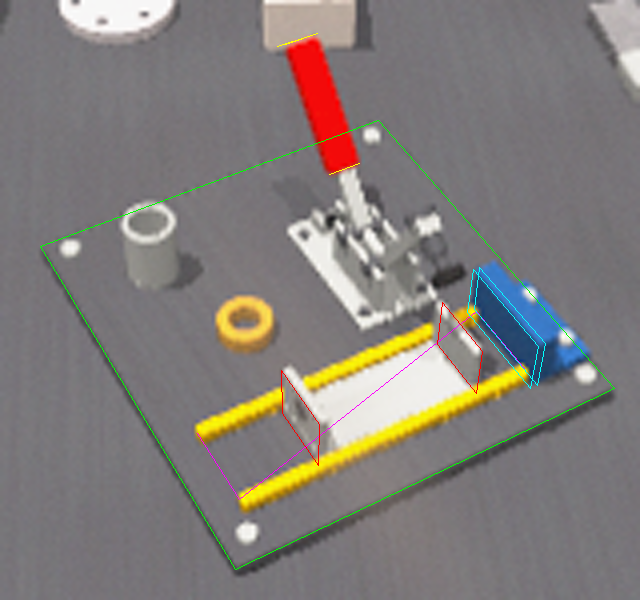

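View pics/topov.png

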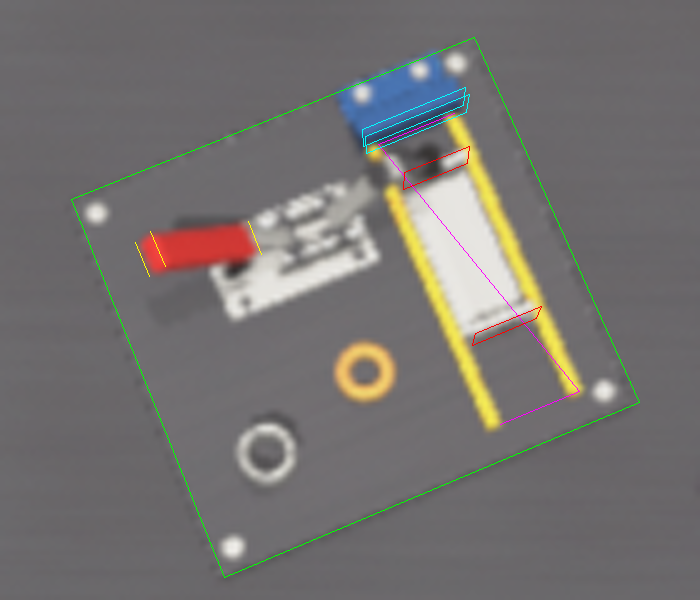

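Crops confirm: the bare steel bracket is in the channel, and the model fits within a few mm (gap ≈ 32 mm). Moving behind it, high first.

>>> play_rows --pt "1 -4.3 -2.45 0 0" --pt "1 -4.3 -2.45 0 0" --pt "1 -4.3 -2.45 0 0" --pt "1 -4.3 -2.45 0 0" --pt "1 -4.3 -2.45 0 0" --pt "1 -4.3 -2.45 0 0" --pt "1 -4.3 -2.45 0 0" --pt "1 -4.3 -2.45 0 0" --pt "1 -2.15 -4.45 0 0" --pt "1 -2.15 -4.45 0 0" --pt "1 -2.15 -4.45 0 0" --pt "1 -2.15 -4.45 0 0" --pt "1 -2.15 -4.45 0 0" --pt "1 -2.15 -4.45 0 0" --pt "1 -2.15 -4.45 0 0" --pt "1 -2.15 -4.45 0 0" --pt "1 -2.15 -4.45 0 0" --pt "1 0 0 0 0" --force 20

```text
time: 2.35
position: [0.5319, -0.0964, 0.2304]
tool_rot: [-0.434, -3.112, 0.003]
ft_force: [-0.8, 1.2, -0.4]
grip_width: 0.009
```

>>> play_rows --pt "1 0 0 0 -0.137" --pt "1 0 0 0 -0.137" --pt "1 0 0 0 -0.137" --pt "1 0 0 0 -0.137" --pt "1 0 0 0 -0.137" --pt "1 0 0 0 0"

```text
time: 3.1
position: [0.5323, -0.0899, 0.2302]
tool_rot: [0.649, -3.073, -0.001]
ft_force: [-0.6, -0.6, 0.9]
grip_width: 0.004
```

```bash
cat > st.py <<'E'
from h import *
from scipy.spatial.transform import Rotation as R
f=np.load("f.npy"); S=ctrl.get_state(); Rm=R.from_rotvec(S["tool_rot"]).as_matrix()
c,s=np.cos(f[2]),np.sin(f[2]); RF=np.array([[c,-s,0],[s,c,0],[0,0,1]])
p=S["position"]; q=RF.T@(p-[f[0],f[1],0])
print("t",S["time"],"TCP world",p.round(4),"in fixture mm",(q*1000).round(1),"F fix",(RF.T@S["ft_force"]).round(1),"grip",round(S["grip_width"],3))
print("tool axes in fixture\n",(RF.T@Rm).round(3), "\nq",S["joint_positions"].round(2))
E
python3 st.py
python3 - <<'E'
from bench import optics
import cv2
cv2.imwrite("pics/side1.png",optics.get_image("side")[:,:,::-1])
E
```

```text
t 3.1 TCP world [ 0.5323 -0.0899  0.2302] in fixture mm [-91.1 -48.9 230.2] F fix [-0.8 -0.3  0.9] grip 0.004
tool axes in fixture
 [[-1.    -0.006 -0.   ]
 [-0.006  1.     0.001]
 [ 0.     0.001 -1.   ]] 
q [-0.38  0.09  0.53  1.74 -0.05  1.33  2.15]
```

View pics/side1.png

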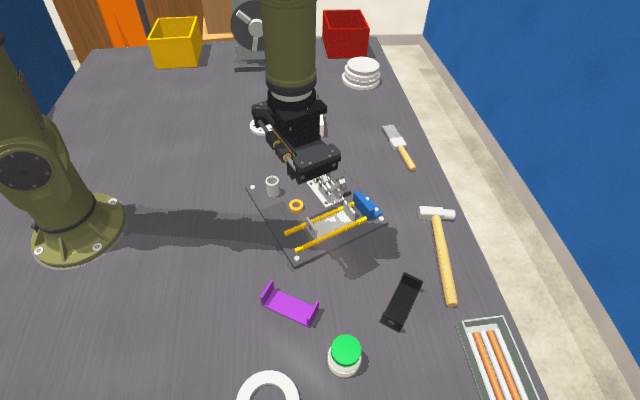

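>>> play_rows --pt "1 0 -0.1 3 0" --pt "1 0 0 3 0" --pt "1 0 0 3 0" --pt "1 0 0 3 0" --pt "1 0 0 3 0" --pt "1 0 0 2 0" --pt "1 0 0 1.5 0" --pt "1 0 0 1 0" --pt "1 0 0 0 0" --pt "1 0 0 0 0"

```text
time: 4.4
position: [0.5335, -0.0921, 0.0363]
tool_rot: [-0.648, 3.073, -0.0]
ft_force: [0.6, -0.4, 1.3]
grip_width: 0.003
```

```bash
python3 st.py
python3 - <<'E'
from bench import optics
import cv2
a=optics.get_image("side")[:,:,::-1][125:275,235:395]
cv2.imwrite("pics/side2.png",cv2.resize(a,None,fx=4,fy=4,interpolation=2))
E
```

```text
t 4.4 TCP world [ 0.5335 -0.0921  0.0363] in fixture mm [-90.8 -51.4  36.3] F fix [ 0.3 -0.6  1.3] grip 0.003
tool axes in fixture
 [[-1.    -0.006  0.001]
 [-0.006  1.    -0.   ]
 [-0.001 -0.    -1.   ]] 
q [-0.33  0.3   0.51  1.95 -0.18  0.94  2.26]
```

View pics/side2.png

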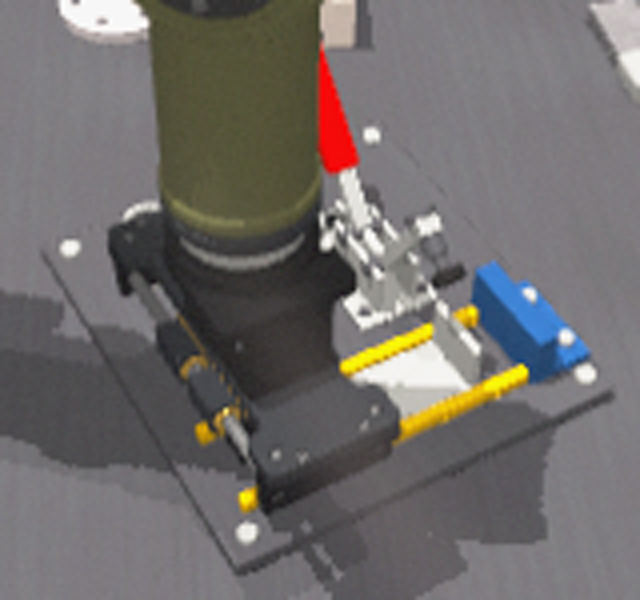

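>>> play_rows --pt "1 -0.6 0.1 0 0" --pt "1 -0.6 0 0 0" --pt "1 -0.4 0 0 0" --pt "1 -0.3 0 0 0" --pt "1 -0.3 0 0 0" --pt "1 -0.3 0 0 0" --pt "1 -0.3 0 0 0" --pt "1 -0.3 0 0 0" --pt "1 -0.3 0 0 0" --pt "1 -0.3 0 0 0"

```text
time: 5.7
position: [0.5662, -0.0763, 0.0354]
tool_rot: [0.648, -3.074, -0.0]
ft_force: [-3.0, -2.0, 0.6]
grip_width: 0.003
```

```bash
python3 st.py|head -1
```

```text
t 5.7 TCP world [ 0.5662 -0.0763  0.0354] in fixture mm [-54.5 -49.9  35.4] F fix [-3.5 -0.6  0.6] grip 0.003
```

>>> play_rows --pt "1 -0.3 0 0 0" --pt "1 -0.3 0 0 0" --pt "1 -0.3 0 0 0" --pt "1 -0.3 0 0 0" --pt "1 -0.2 0 0 0" --pt "1 -0.2 0 0 0"

```text
time: 6.45
position: [0.5811, -0.0695, 0.0354]
tool_rot: [-0.649, 3.074, 0.0]
ft_force: [-1.7, -1.0, -0.9]
grip_width: 0.009
```

```bash
python3 st.py|head -1
```

```text
t 6.45 TCP world [ 0.5811 -0.0695  0.0354] in fixture mm [-38.2 -49.6  35.4] F fix [-1.9 -0.3 -0.9] grip 0.009
```

>>> play_rows --pt "1 -0.15 0 0 0" --pt "1 -0.15 0 0 0"

```text
time: 6.7
position: [0.582, -0.0691, 0.0355]
tool_rot: [0.648, -3.07, -0.001]
ft_force: [-8.0, -2.5, 6.2]
grip_width: 0.005
```

```bash
python3 st.py|head -1
python3 - <<'E'
from bench import optics
import cv2
a=optics.get_image("side")[:,:,::-1][125:275,235:395]
cv2.imwrite("pics/side3.png",cv2.resize(a,None,fx=4,fy=4,interpolation=2))
E
```

```text
t 6.7 TCP world [ 0.582  -0.0691  0.0355] in fixture mm [-37.1 -49.6  35.5] F fix [-8.3  0.9  6.2] grip 0.005
```

View pics/side3.png

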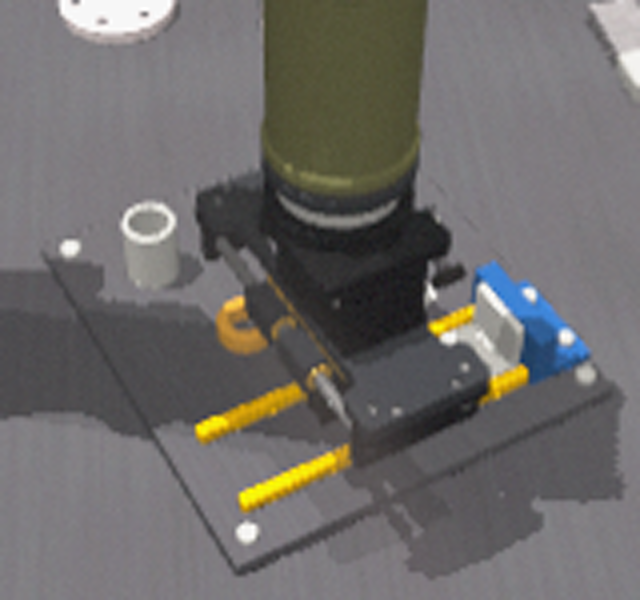

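>>> play_rows --pt "1 -0.15 0 0 0" --pt "1 -0.15 0 0 0" --pt "1 0 0 0 0"

```text
time: 7.12
position: [0.5821, -0.0691, 0.0355]
tool_rot: [0.645, -3.065, -0.002]
ft_force: [-13.5, -2.8, 9.9]
grip_width: 0.002
```

```bash
python3 st.py|head -1
python3 - <<'E'
from bench import optics
import cv2
a=optics.get_image("side")[:,:,::-1][165:245,315:395]
b=optics.get_image("top")[:,:,::-1][140:220,290:370]
import numpy as np
cv2.imwrite("pics/both4.png",cv2.resize(np.hstack([a,b]),None,fx=5,fy=5,interpolation=2))
E
```

```text
t 7.125 TCP world [ 0.5821 -0.0691  0.0355] in fixture mm [-37.1 -49.6  35.5] F fix [-13.5   2.9   9.9] grip 0.002
```

View pics/both4.png

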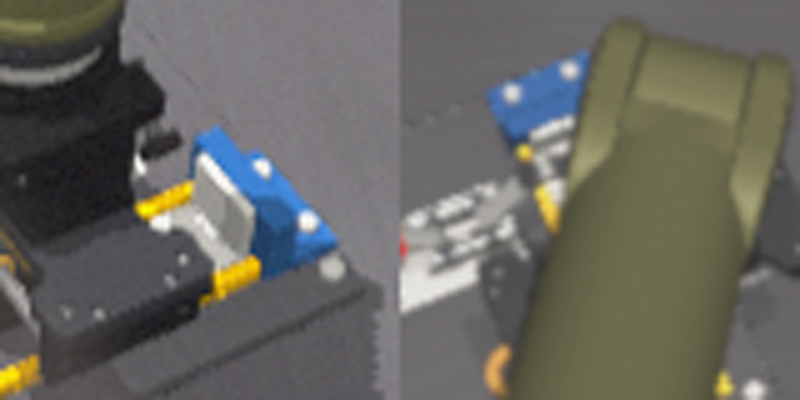

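Hard stop felt (−13.5 N, no further travel). I back off, rise and look unobstructed.

>>> play_rows --pt "1 0.4 0 0 0" --pt "1 1 0 0 0" --pt "1 2 0 0 0" --pt "1 2 0 0 0" --pt "1 0 0 -4 0" --pt "1 0 0 -5 0" --pt "1 0 0 -5 0" --pt "1 0 0 -5 0" --pt "1 4 0 0 0" --pt "1 4 0 0 0" --pt "1 0 0 0 0"

```text
time: 8.6
position: [0.4625, -0.1231, 0.2264]
tool_rot: [-0.644, 3.072, 0.002]
ft_force: [0.9, 0.3, 0.2]
grip_width: 0.008
```

```bash
python3 st.py
python3 - <<'E'
from bench import optics
import cv2
a=optics.get_image("side")[:,:,::-1]; cv2.imwrite("pics/side5full.png",a); a=a[165:265,275:395]
cv2.imwrite("pics/side5.png",cv2.resize(a,None,fx=6,fy=6,interpolation=2))
E
```

```text
t 8.6 TCP world [ 0.4625 -0.1231  0.2264] in fixture mm [-168.2  -51.4  226.4] F fix [ 1.  -0.1  0.2] grip 0.008
tool axes in fixture
 [[-1.    -0.003  0.004]
 [-0.003  1.     0.   ]
 [-0.004  0.    -1.   ]] 
q [-0.37 -0.07  0.56  1.89  0.04  1.31  2.16]
```

View pics/side5.png

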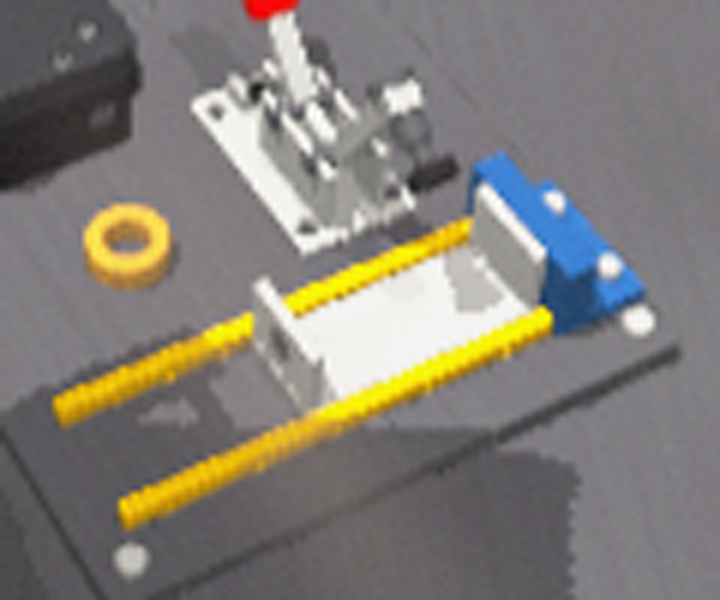

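Image shows the front flange flush against the blue stop (≈ 510,240 in the crop) and lever still open. Next: above the lever, at about 60 mm from its pivot.

>>> play_rows --pt "1 -3.5 2.7 0 0" --pt "1 -3.5 2.7 0 0" --pt "1 -3.5 2.7 0 0" --pt "1 -3.6 2.7 0 0" --pt "1 -3.6 2.8 0 0" --pt "1 -3.6 2.8 0 0" --pt "1 0 0 0 0" --pt "1 0 0 0 0"

```text
time: 9.65
position: [0.5927, 0.1148, 0.225]
tool_rot: [0.65, -3.073, 0.001]
ft_force: [-0.8, -0.4, -0.1]
grip_width: 0.003
```

```bash
python3 st.py
python3 - <<'E'
from bench import optics
import cv2
a=optics.get_image("side")[:,:,::-1]; a=a[75:265,255:395]
cv2.imwrite("pics/side6.png",cv2.resize(a,None,fx=3,fy=3,interpolation=2))
E
```

```text
t 9.65 TCP world [0.5927 0.1148 0.225 ] in fixture mm [ 46.  114.8 225. ] F fix [-0.9 -0.  -0.1] grip 0.003
tool axes in fixture
 [[-1.    -0.007 -0.   ]
 [-0.007  1.    -0.001]
 [ 0.    -0.001 -1.   ]] 
q [-0.56  0.23  0.39  1.59 -0.09  1.33  1.82]
```

View pics/side6.png

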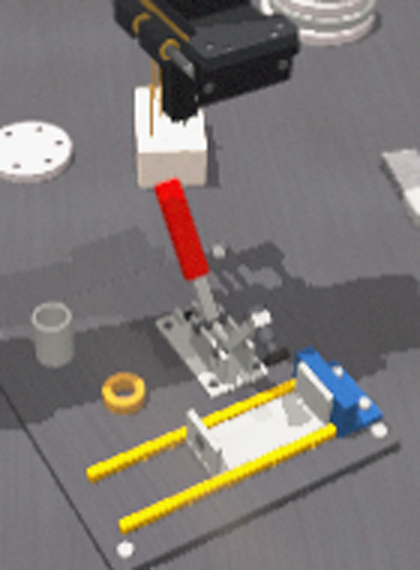

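>>> play_rows --pt "1 0.1 -0.2 3 0" --pt "1 0 0 2.5 0" --pt "1 0 0 1.5 0" --pt "1 0 0 0.8 0" --pt "1 0 0 0.8 0" --pt "1 0 0 0.8 0"

```text
time: 10.45
position: [0.5947, 0.1118, 0.1344]
tool_rot: [-0.647, 3.068, -0.001]
ft_force: [0.7, -1.3, 9.3]
grip_width: 0.006
```

```bash
python3 st.py|head -1
python3 - <<'E'
from bench import optics
import cv2
a=optics.get_image("side")[:,:,::-1]; a=a[75:265,255:395]
cv2.imwrite("pics/side7.png",cv2.resize(a,None,fx=3,fy=3,interpolation=2))
E
```

```text
t 10.45 TCP world [0.5947 0.1118 0.1344] in fixture mm [ 46.7 111.2 134.4] F fix [ 0.1 -1.5  9.3] grip 0.006
```

View pics/side7.png

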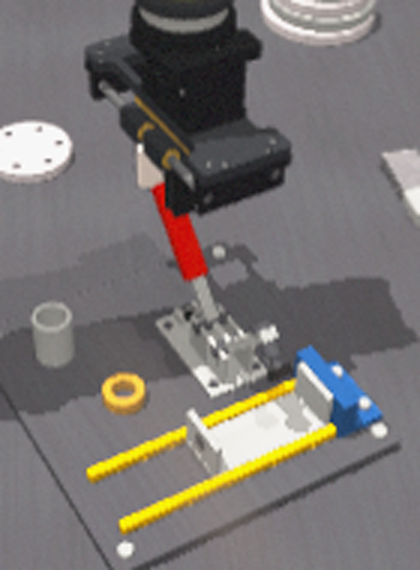

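Contact at 9 N, lever is turning. Continue down.

>>> play_rows --pt "1 0.05 0.1 0.8 0" --pt "1 0.05 0.1 0.8 0" --pt "1 0 0 0.8 0" --pt "1 0 0 0.8 0" --pt "1 0 0 0.8 0" --pt "1 0 0 0.8 0"

```text
time: 11.25
position: [0.5914, 0.1145, 0.0843]
tool_rot: [-0.649, 3.071, 0.001]
ft_force: [-0.5, 0.8, 1.5]
grip_width: 0.009
```

```bash
python3 st.py|head -1
```

```text
t 11.25 TCP world [0.5914 0.1145 0.0843] in fixture mm [ 44.7 115.   84.3] F fix [-0.1  0.9  1.5] grip 0.009
```

>>> play_rows --pt "1 0 0 0.6 0" --pt "1 0 0 0.6 0" --pt "1 0 0 0.6 0" --pt "1 0 0 0 0"

```text
time: 11.75
position: [0.5899, 0.1136, 0.0647]
tool_rot: [0.649, -3.072, 0.0]
ft_force: [-0.2, 0.4, 0.3]
grip_width: 0.006
```

```bash
python3 st.py|head -1
python3 - <<'E'
from bench import optics
import cv2
a=optics.get_image("side")[:,:,::-1]; a=a[75:265,255:395]
cv2.imwrite("pics/side8.png",cv2.resize(a,None,fx=3,fy=3,interpolation=2))
E
```

```text
t 11.75 TCP world [0.5899 0.1136 0.0647] in fixture mm [ 43.  114.7  64.7] F fix [-0.1  0.4  0.3] grip 0.006
```

View pics/side8.png

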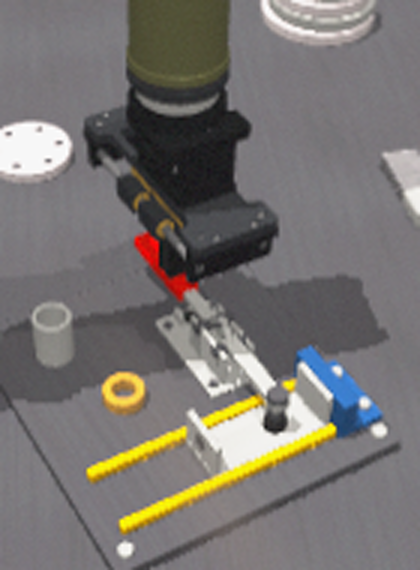

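Lever is down and the pad is on the web. A light confirming press, then up and away.

>>> play_rows --pt "1 0 0 0.3 0" --pt "1 0 0 0.2 0" --pt "1 0 0 0 0"

```text
time: 12.18
position: [0.591, 0.1139, 0.0624]
tool_rot: [-0.649, 3.073, 0.001]
ft_force: [-3.1, -1.2, 9.2]
grip_width: 0.007
```

>>> play_rows --pt "1 0 0 -1 0" --pt "1 0 0 -3 0" --pt "1 0 0 -5 0" --pt "1 0 0 -5 0" --pt "1 0 0 -3 0" --pt "1 4 0 0 0" --pt "1 4 0 0 0" --pt "1 4 0 0 0" --pt "1 4 0 0 0" --pt "1 0 0 0 0"

```text
time: 13.42
position: [0.4426, 0.0481, 0.2311]
tool_rot: [-0.647, 3.073, 0.002]
ft_force: [0.6, 1.5, 0.3]
grip_width: 0.002
```

```bash
python3 st.py|head -1
python3 - <<'E'
from bench import optics
import cv2
a=optics.get_image("side")[:,:,::-1]; a=a[115:265,235:395]
cv2.imwrite("pics/side9.png",cv2.resize(a,None,fx=4,fy=4,interpolation=2))
a=optics.get_image("top")[:,:,::-1]; cv2.imwrite("pics/top9.png",a)
E
```

```text
t 13.425 TCP world [0.4426 0.0481 0.2311] in fixture mm [-118.2  113.4  231.1] F fix [1.1 1.1 0.3] grip 0.002
```

View pics/side9.png

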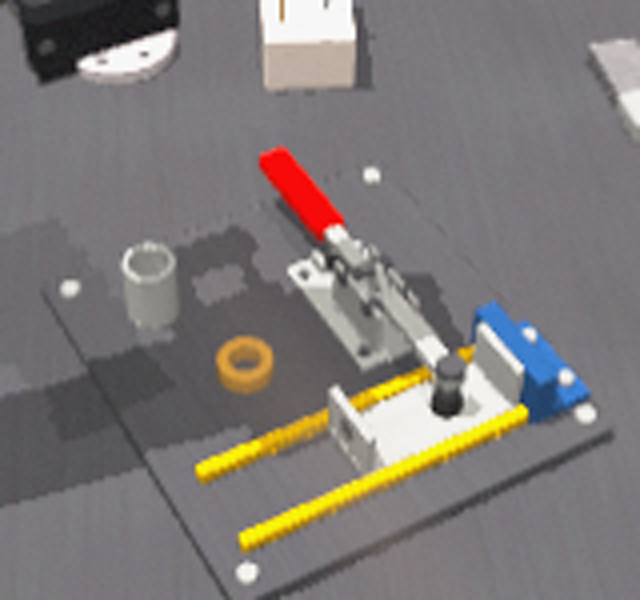

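View pics/top9.png

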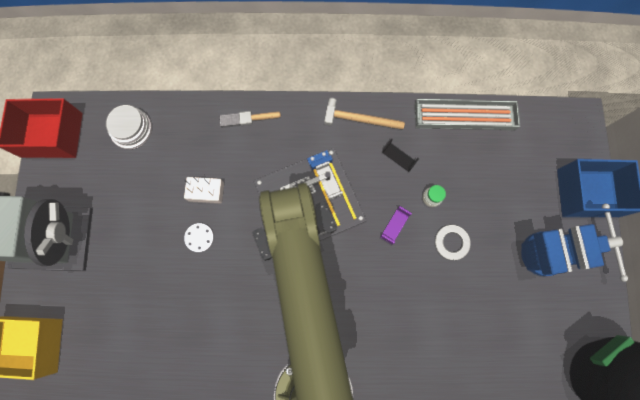

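The lever lies level, the pad is on the web, and the flange is at the same pixel (≈ 354,196 in the full side image) as right after the push, flush with the stop. Bystanders show no shift. Handing in.

```bash
python3 -c "
from bench import ticket
print(ticket.close_job())"
```

```text
the job is handed in; nothing more can be done
None
```

I pushed the bare-steel bracket along its channel with the closed fingertips until it stopped firmly against the blue end stop. I then pressed the red lever straight down past its dead point until it locked. The job is handed in at about 13.5 s of the 43 s allowed; no verdict was reported.

**Bracket home:** the push force rose to 13.5 N with no further travel. The last side picture shows the front flange flush with the stop, at the same pixel as right after the push.

**Lever locked:** the tool force fell to about 0 past the dead point. A light confirming press met 9 N at a tip height of 54 mm, which matches the locked height given for the grip. The lever stayed level after I let go, and the pad rests on the bracket's web. I judged the clamping only from the picture, because the pad force could not be measured.

**Other things:** the tool was clear of everything, and the bystanders visible in the last pictures look unmoved. The arm hid the tube and collar from the top camera at the end, so I checked those two in the side view only.

**Disagreement:** the two cameras differed by up to about 2 px (roughly 4–5 mm) in my model fit. I therefore took the final bracket position from contact force and not from the model.

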